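Build up the work holder on the bonder stage

TASK

Build up the work holder on the round bonder stage: lay the aluminium spacer plate on the platen, the brass block on the plate, the board carrier on the block with its board facing up, and last put the white dust cover over the carrier so that its rim sits on the brass. Set them down one at a time in that order, each centred on the one below with its long side along the stage's clamp arm, and let go. Leave the round puck, the jar and the screwdriver where they are.

Things in the scene. Friction and masses are not known exactly. Their poses are not given: they have to be found in the camera images.
- stage_top (a point): Target: fixed round stage, an aluminium disc 170 mm across with a dark ring and a raised dark steel platen 92 (x) by 72 (y) mm. The point is the centre of the platen's top, 24 mm above the table; ring 7 mm and disc 12 mm lower. x points along the clamp arm, a low bar out to a black knob 138 mm from the centre, 22 mm high; z up. In any of three far places, swapped with tray and wafer box.
- riser_center (a point): Spacer plate, loose: flat aluminium rectangle 84 (x) by 64 (y) mm, 14 mm high, small dark dots at its four corners, about 190 g. The point is its centre, 7 mm above its underside; z up. Same either way round. It, the block, carrier, cover and puck lie in the near row in any order.
- block_center (a point): Brass block, loose: solid brass, 74 mm (x) by 58 mm (y) by 24 mm high, about 600 g. The point is its centre, 12 mm above its underside; z up. The same either way round.
- carrier_center (a point): Board carrier, loose: small grey plastic slab, 50 mm (x) by 36 mm (y) by 14 mm high, with a green circuit board with chips let into its upper face (the chips stand 1 mm proud); about 50 g. The point is its centre, 7 mm above its underside; z up, the board's side. Either way round will do.
- cover_center (a point): Dust cover, loose: white box open below, standing on its rim; outside 68 (x) by 54 (y), inside 62 by 48, walls 3, inner depth 18, roof top 22 mm above the rim. On the roof a grip bar 40 long (x), 12 wide, 20 mm high: 42 mm in all; 60 g. The point is its centre, 21 mm above the rim's edge; the bar spans 1 to 21 mm above it. z up. Goes over the carrier with 6 mm to spare all round.
- puck_center (a point): Bystander, loose: round aluminium puck 58 mm across, 20 mm high. The point is its centre.
- jar: Bystander, loose: amber jar with a white cap, 36 mm across, 50 mm high, in the far row left of the middle. Origin at the centre of its underside.
- driver: Bystander, loose: screwdriver 140 mm long lying along its x axis (handle to -x), under 30 mm high and wide, in the far row right of the middle. Origin near its middle at table level.
- tray: Bystander, fixed: grey parts tray, 130 mm (x) by 110 mm (y), 22 mm high, with compartments. Origin at the centre of its underside.
- waferbox: Bystander, fixed: flat round white box with a grey disc on its lid, 124 mm across, 25 mm high. Origin at the centre of its underside.
There are look-alikes about, which are no part of the job. What is shaped like the part that bears riser_center but brown is not meant. Leave any brown look-alike of the part that bears cover_center alone.

How it is judged:
By the outcome, as a careful person would: the job done as asked, in the order asked, and still so for the second after the job is handed in, with the robot touching nothing.
It also fails if it takes over 128 s, if anything falls off the work surface, if the arm or the gripper's body presses on something with over 40 N, if the wrist force passes 120 N, or if a joint passes its speed limit or range.

ROBOT

A 6-joint arm with a two-finger parallel gripper is mounted at the origin on the work surface. World frame = base frame: x ahead of the robot, y to its left, z up, the work surface at z = 0. Lengths are in m, angles in degrees, forces in N, time in s.
With the tool pointing down it reaches from about 0.3 to 0.75 m from the base axis. Payload 8.5 kg.
Tool frame: the origin (TCP) lies at the centre of the arm's flange, where the gripper is bolted on; the fingertips stand 173 mm ahead of it and the grasp point (between the pads) lies env.pinch_z ahead of it (env.pinch_z is the distance from the TCP to the grasp point, in m); z points along the fingers, y is the line along which they close (so a half turn about z gives the same grasp; the last joint's range is limited). The gripper opens to 85 mm and grips with 20 to 120 N. Pads are 22 mm wide; open, the fingers measure 114 mm over their backs; the gripper's body (76 mm by 85 mm) begins 54 mm behind the grasp point. The pads swing forward as they close: fully open they stand 13 mm farther back than shut.
Start: joints at [-78.627, 21.807, 74.336, -0, 83.858, -12.336], TCP at [0.221, -0.504, 0.405] pointing down, gripper open.
Joint ranges: [-178.18, 178.18], [-50.72, 133.34], [12.68, 142.11], [-81.47, 261.47], [9.98, 163.14], [-165.26, 165.26]. Speed limits (degrees/s): [136.94, 136.94, 180, 180, 180, 180].

INTERFACE

Orientations are given as a 3x3 rotation matrix whose columns are the frame's x, y, z axes.
In Python, from rig import env, get_image, job, spotter gives the robot as it stands. The module is installed in compiled form; this text tells all that it offers.
- The arm moves only by the shell command python3 -m creep 'ROWS' [FORCE]. ROWS is text: rows parted by semicolons, each of 7 numbers parted by spaces: the turn, a rotation vector about the tool's x, y, z in units of 8 degrees (1.0 is 8 degrees), then the shift along the tool's x, y, z in units of 30 mm (1.0 is 30 mm), then the finger opening in mm, from 0 to 85.4. A call has 1 to 12 rows; each row is the pose to reach, as a shift and turn from the pose commanded when the call began, along the tool's axes at that moment; what a row does not reach only later rows make up. A row lasts 1/10 s, in which the tool goes at most 50 mm and 8.59 degrees, less where a joint would pass 70% of its speed; a pose out of reach is approached as far as the arm can. A call with a gripper value outside its range is refused whole. The fingers move at their own pace and stop on an object; FORCE is the grip in N (left out, the last holds). Time passes only in rows, so rows that repeat a pose let the fingers close. It gives the time, the measured TCP pose, the force, the opening and the grip force at its end, in the units of the state.
- env.observe(): the state, without advancing time (a new reading comes with each control period).
- get_image(name): name is "scene" or "top" or "wrist"; returns a dict with "image" (400x640x3 uint8, blue, green, red), "depth" (400x640 float32, m along the optical axis (not along the pixel's ray), 0 where there is no reading), "intrinsics" (3x3 intrinsics, pixels), "D" ([k1, k2, p1, p2, k3] as OpenCV has them; the pictures are not rectified), "view" (4x4, takes a point from world to camera coordinates). Camera axes: x right, y up, looking along -z (the intrinsics and any distortion apply to the point x, -y, -z); pixel columns grow to the right and rows downward; lengths in m; the calibration is good to about 2 mm. A picture is of the moment at which its call begins.
- job.close_job(): hands the job in; it is judged then, once.
Trained networks look in a picture, given as the dict that the camera call returned (one of the last four; its "shot" number tells which), for a name from the list of things; names that differ only in an ending like _2 or _b are one class to them, and where a whole thing is asked for, a point or a joint stands for the part that bears it (a point fixed in the world has none). Each returns a list of dicts, best first, with "p" (0 to 1); they miss things now and then, are a little off and sometimes report something else, mostly with a low value. They report only what shows in the picture. A call takes as long as a camera call. They do not tell look-alikes from the thing itself.
- spotter.boxes_of(label, picture): "xy" ([column, row] in pixels, amid what is visible of it).
The state is a dict: "time_s": time; "q": joint angles; "qvel": joint speeds; "joint_efforts": joint torques, N m; "position": TCP position; "tool_rot": TCP orientation; "ft_force": force on the tool from outside, world axes, zero at the start; "wrist_torque": the same for the moment, N m; "grip_width": finger opening in m; "gripper_force": force on a finger pad.
Only numpy, scipy, OpenCV 4.12 (cv2) and the standard library are available. Lean on these libraries where they do the work, as an engineer would, in place of code of your own. Each camera call takes 0.05 s, during which the arm holds its last target. There are 200 camera calls.

## Working session

There is one attempt and no reset: what is moved stays moved. The work goes in short steps, Python scripts to look and compute and a shell command to move; the robot and the scene stay as the last step left them, time stands still between calls to the robot, and variables do not carry over. Pictures are saved under pics/ and viewed, at most 14 in all, crops included, and the job is handed in when it is done.

```bash
mkdir -p pics; ls; cat > h.py <<'E'
import numpy as np, cv2
from rig import env, get_image, job, spotter
def world(pic):
    """HxWx3 world coords from depth"""
    K=np.array(pic["intrinsics"],float);D=np.array(pic["D"],float);d=pic["depth"]
    h,w=d.shape
    u,v=np.meshgrid(np.arange(w),np.arange(h))
    p=cv2.undistortPoints(np.stack([u,v],-1).reshape(-1,1,2).astype(np.float64),K,D).reshape(h,w,2)
    c=np.stack([p[...,0]*d,-p[...,1]*d,-d,np.ones_like(d)],-1)
    W=c@np.linalg.inv(np.array(pic["view"])).T
    W=W[...,:3]; W[d<=0]=np.nan
    return W
E
python3 - <<'E'
from h import *
s=env.observe();print(env.pinch_z,s["position"],s["tool_rot"])
for n in ["top","scene"]:
    p=get_image(n);cv2.imwrite(f"pics/{n}0.png",p["image"]);W=world(p)
    np.save(f"{n}0W.npy",W)
    for l in ["stage_top","riser_center","block_center","carrier_center","cover_center","puck_center","jar","driver","tray","waferbox"]:
        for r in spotter.boxes_of(l,p)[:3]:
            x,y=map(int,r["xy"]);print(n,l,round(r["p"],2),x,y,np.round(W[min(y,399),min(x,639)],3))
E
```

```text
pics
0.1547 [ 0.22113086 -0.50353428  0.40410692] [[ 9.15607912e-01  4.02072219e-01 -2.87775471e-04]
 [ 4.02072192e-01 -9.15606806e-01  1.45956666e-03]
 [ 3.23362025e-04 -1.45209729e-03 -9.99998893e-01]]
top stage_top 0.9 325 124 [ 0.677 -0.007  0.023]
top riser_center 0.65 213 238 [0.349 0.307 0.017]
top block_center 0.63 435 231 [ 0.372 -0.316  0.027]
top carrier_center 0.65 383 206 [ 0.442 -0.173  0.018]
top cover_center 0.82 253 242 [0.338 0.19  0.042]
top cover_center 0.67 268 200 [0.455 0.151 0.039]
top puck_center 0.54 319 191 [0.484 0.009 0.019]
top jar 0.61 264 144 [0.613 0.164 0.048]
top driver 0.73 374 154 [ 0.589 -0.147  0.03 ]
top tray 0.96 209 164 [0.562 0.327 0.007]
top tray 0.26 317 188 [0.492 0.014 0.02 ]
top waferbox 0.72 439 154 [ 0.59  -0.331  0.027]
scene stage_top 0.85 282 284 [0.697 0.004 0.023]
scene riser_center 0.63 267 194 [ 0.441 -0.169  0.016]
scene riser_center 0.6 453 226 [0.367 0.313 0.015]
scene riser_center 0.56 468 192 [0.22  0.327 0.014]
scene block_center 0.84 231 165 [ 0.379 -0.316  0.025]
scene carrier_center 0.67 267 196 [ 0.449 -0.164  0.016]
scene carrier_center 0.59 443 292 [0.567 0.33  0.003]
scene cover_center 0.98 381 229 [0.466 0.155 0.034]
scene cover_center 0.66 408 205 [0.344 0.192 0.022]
scene puck_center 0.68 320 224 [0.495 0.008 0.021]
scene jar 0.94 359 276 [0.632 0.156 0.05 ]
scene jar 0.57 247 231 [ 0.587 -0.145  0.023]
scene driver 0.82 247 233 [ 0.591 -0.143  0.02 ]
scene tray 0.97 442 293 [0.573 0.329 0.006]
scene waferbox 0.9 181 210 [ 0.591 -0.333  0.027]
```

```bash
python3 - <<'E'
import cv2
a=cv2.imread("pics/top0.png")[60:290,150:500];cv2.imwrite("pics/top0c.png",cv2.resize(a,(800,526),interpolation=cv2.INTER_CUBIC))
a=cv2.imread("pics/scene0.png")[120:345,140:500];cv2.imwrite("pics/scene0c.png",cv2.resize(a,(800,500),interpolation=cv2.INTER_CUBIC))
E
```

```text
(no output)
```

View pics/top0c.png

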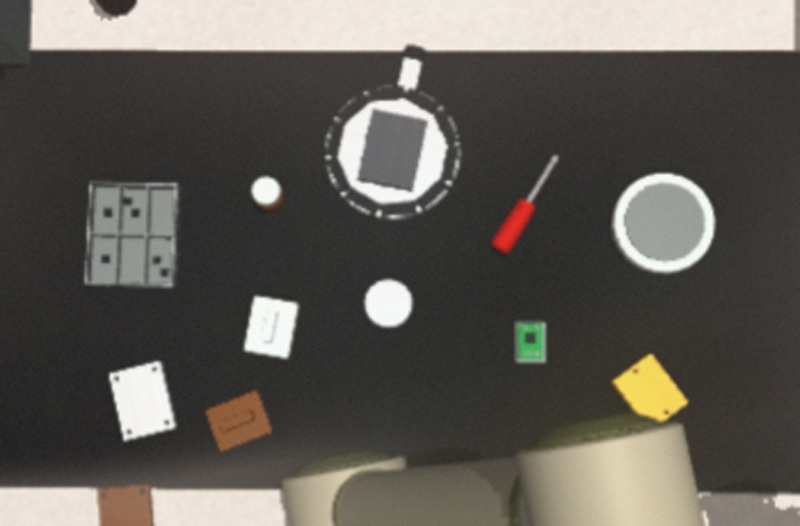

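View pics/scene0c.png

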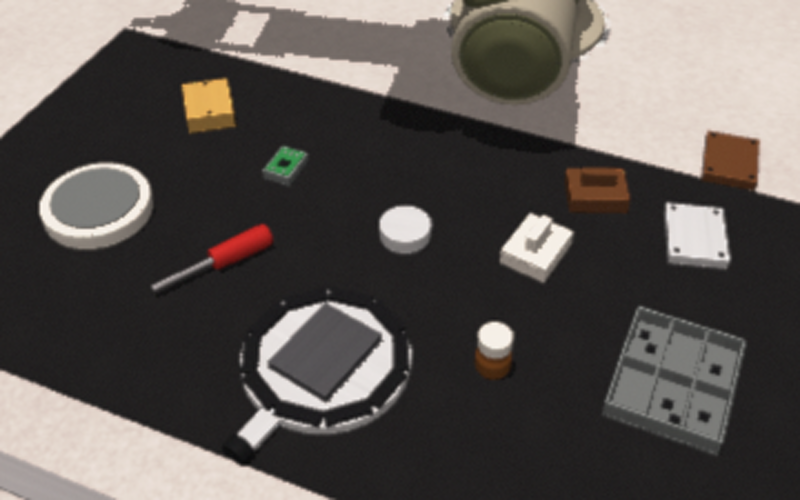

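The top view shows, in crop pixels, the stage at (395,150) with its clamp arm pointing up (+x). The white plate is at (142,400), the white cover at (270,327), the carrier with its board up at (530,342) and the brass block at (650,388). The brown cover (238,420) and brown plate (125,505) are the look-alikes. The scene view agrees.

Next: rough yaws, plus a planner that converts world targets to row units.

```bash
cat >> h.py <<'E'
from scipy.spatial.transform import Rotation as R
def fit(W,c,zlo,zhi,r,pic=None,name=None):
    """min-area rectangle of points in z band near c -> centre, (long,short), yaw of long side"""
    m=(W[...,2]>zlo)&(W[...,2]<zhi)&(np.hypot(W[...,0]-c[0],W[...,1]-c[1])<r)
    n,lab,st,cen=cv2.connectedComponentsWithStats(m.astype(np.uint8))
    k=1+np.argmax(st[1:,4]); P=W[lab==k]
    (cx,cy),(a,b),ang=cv2.minAreaRect((P[:,:2]*1000).astype(np.float32))
    if a<b: a,b,ang=b,a,ang+90
    ang=(ang+90)%180-90
    return np.round([cx,cy,a,b,ang,np.median(P[:,2])*1000,len(P)],1)
def go(x,y,zp,yaw):
    """row units to bring the grasp point to x,y,zp (m), tool down, tool x axis at yaw (mod 180)"""
    s=env.observe();Rm=np.array(s["tool_rot"]);p=np.array(s["position"])
    best=None
    for yw in (yaw-360,yaw-180,yaw,yaw+180,yaw+360):
        a=np.radians(yw);T=np.array([[np.cos(a),np.sin(a),0],[np.sin(a),-np.cos(a),0],[0,0,-1]])
        q6=(np.degrees(np.arctan2(y,x))+90-yw+180)%360-180
        rv=R.from_matrix(Rm.T@T).as_rotvec(degrees=True)
        if abs(q6)<155 and (best is None or np.linalg.norm(rv)<np.linalg.norm(best[0])-1): best=(rv,q6)
    d=Rm.T@(np.array([x,y,zp+env.pinch_z])-p)
    print("rows turn",np.round(best[0]/8,3),"shift",np.round(d/.03,3),"q6",round(best[1]),"dist mm",round(np.linalg.norm(d)*1000))
    print("  tool axes per 10mm up:",np.round(Rm.T@[0,0,.01/.03],3))
E
python3 - <<'E'
from h import *
W=np.load("top0W.npy")
for n,c,lo,hi,r in [("stage",(.677,-.007),.0205,.03,.07),("riser",(.349,.307),.008,.03,.07),("block",(.372,-.316),.016,.04,.06),("carrier",(.442,-.173),.008,.03,.05),("cover",(.455,.151),.012,.05,.06),("knob",(.81,-.03),.01,.04,.06)]:
    try: print(n,fit(W,c,lo,hi,r))
    except Exception as e: print(n,e)
go(.60,0,.25,0)
E
```

```text
stage [674.9   4.7  92.8  72.  -11.7  24.5 708. ]
riser [358.5 312.6  85.3  64.8  15.6  14.7 666. ]
block [ 373.9 -315.    73.1   59.4   37.6   24.3  525. ]
carrier [ 435.4 -170.6   49.6   41.2    0.    15.1  248. ]
cover [451.  154.   68.2  54.6  -9.8  23.  462. ]
knob [781.9 -17.6  57.7  26.4 -12.5  15.  141. ]
rows turn [-0.    -0.     2.964] shift [ 1.8311e+01 -1.0291e+01  2.0000e-03] q6 90 dist mm 630
  tool axes per 10mm up: [ 0.    -0.    -0.333]
```

```bash
python3 -m creep '1.5 0 0 0 0 0 85' >/dev/null 2>&1 & wait; python3 -c "
from h import *
s=env.observe();print(s['time_s'],s['tool_rot'],s['position'])"
```

```text
1.2 [[ 9.15640356e-01  3.97411391e-01 -6.05551338e-02]
 [ 4.01998390e-01 -9.05259059e-01  1.37489379e-01]
 [-1.78238089e-04 -1.50233891e-01 -9.88650467e-01]] [ 0.22101531 -0.50312985  0.40517087]
```

That row was a careless probe and left the tool tilted by 8.6°. I'll recompute from the measured pose before moving on.

```bash
python3 -c "
from h import *
go(.575,-.03,.25,0)"
```

```text
rows turn [-1.064  0.225  2.957] shift [17.144 -9.585  1.469] q6 87 dist mm 591
  tool axes per 10mm up: [-0.   -0.05 -0.33]
```

```bash
python3 -m creep '-1.064 0.225 2.957 17.144 -9.585 1.469 85;-1.064 0.225 2.957 17.144 -9.585 1.469 85;-1.064 0.225 2.957 17.144 -9.585 1.469 85;-1.064 0.225 2.957 17.144 -9.585 1.469 85;-1.064 0.225 2.957 17.144 -9.585 1.469 85;-1.064 0.225 2.957 17.144 -9.585 1.469 85;-1.064 0.225 2.957 17.144 -9.585 1.469 85;-1.064 0.225 2.957 17.144 -9.585 1.469 85;-1.064 0.225 2.957 17.144 -9.585 1.469 85;-1.064 0.225 2.957 17.144 -9.585 1.469 85;-1.064 0.225 2.957 17.144 -9.585 1.469 85;-1.064 0.225 2.957 17.144 -9.585 1.469 85'
cat > look.py <<'E'
import sys
from h import *
B={"stage":(.675,.0047,.0205,.03,.07),"riser":(.3585,.3126,.008,.03,.07),"block":(.374,-.315,.016,.04,.06),"carrier":(.4354,-.1706,.008,.03,.05),"cover":(.451,.154,.012,.05,.06)}
p=get_image("wrist");W=world(p)
if sys.argv[1]!="-": cv2.imwrite("pics/"+sys.argv[1]+".png",p["image"])
for n in sys.argv[2:]:
    if n in B: c=B[n]
    else: c=[float(v) for v in n.split(",")]
    try: print("wrist",n,fit(W,c[:2],*c[2:]))
    except Exception as e: print(n,"none")
t=get_image("top");W=world(t)
for n in sys.argv[2:]:
    c=B[n] if n in B else [float(v) for v in n.split(",")]
    try: print("top",n,fit(W,c[:2],*c[2:]))
    except Exception as e: print(n,"none")
s=env.observe();print(s["time_s"],s["position"],"q6",s["q"][5],s["ft_force"],s["grip_width"])
E
python3 look.py w1 stage riser block carrier cover
python3 -c "
from h import *
go(.3585,.3126,.15,15.6)"
```

```text
time_s: 2.4
position: [0.5762, -0.028, 0.4041]
tool_rot: [[1.0, 0.001, 0.001], [0.001, -1.0, -0.001], [0.001, 0.001, -1.0]]
ft_force: [-0.6, -0.7, -0.2]
grip_width: 0.085
gripper_force: 0.0
wrist stage [ 6.747e+02  3.300e+00  9.230e+01  7.220e+01 -1.200e+01  2.410e+01
  8.177e+03]
wrist riser [ 365.   314.4   71.4   68.    15.7   14.2 2209. ]
wrist block [ 372.7 -312.7   76.7   58.3   36.6   24.1 1741. ]
wrist carrier [ 452.3 -172.6   26.6   14.3   88.6   13.9  161. ]
wrist cover [ 450.6  152.4   69.3   55.    -9.3   22.4 2461. ]
top stage [608.8 -13.6   2.4   0.    0.9  21.8   2. ]
top riser [364.7 314.2  76.2  71.7   8.4  14.5 489. ]
top block [ 373.6 -314.6   73.9   58.7   36.3   24.6  562. ]
top carrier [ 435.4 -168.8   49.    37.5   -0.    15.1  251. ]
top cover [450.8 153.8  67.8  54.2 -10.3  22.9 465. ]
2.5 [ 0.57681236 -0.02674131  0.40360166] q6 75.30723566963022 [-0.20344362 -0.9263832  -0.39134022] 0.08506885409317835
rows turn [-1.000e-03 -7.000e-03 -1.914e+00] shift [ -7.223 -11.347   3.294] q6 115 dist mm 415
  tool axes per 10mm up: [ 0.    -0.    -0.333]
```

View pics/w1.png

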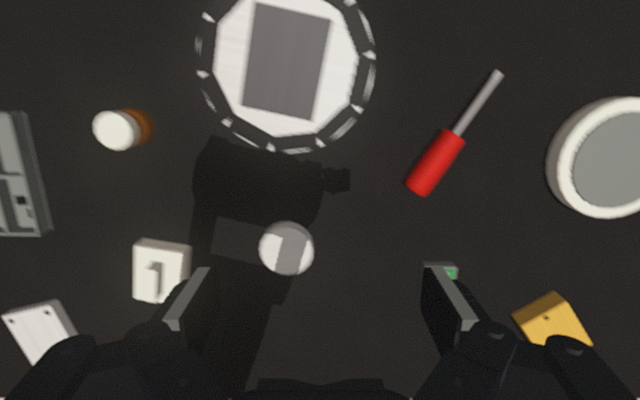

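Platen: centre (0.675, 0.004), yaw −12°, with both cameras agreeing to about 1 mm. The wrist view shows the platen at (287,62) and the fingers at the bottom. Next I go over the plate.

```bash
python3 -m creep '0 0 -1.92 -7.22 -11.35 3.3 85;0 0 -1.92 -7.22 -11.35 3.3 85;0 0 -1.92 -7.22 -11.35 3.3 85;0 0 -1.92 -7.22 -11.35 3.3 85;0 0 -1.92 -7.22 -11.35 3.3 85;0 0 -1.92 -7.22 -11.35 3.3 85;0 0 -1.92 -7.22 -11.35 3.3 85;0 0 -1.92 -7.22 -11.35 3.3 85;0 0 -1.92 -7.22 -11.35 3.3 85;0 0 -1.92 -7.22 -11.35 3.3 85;0 0 -1.92 -7.22 -11.35 3.3 85'
python3 look.py w2 riser
python3 -c "
from h import *
go(.3585,.3126,.02,15.6)"
```

```text
time_s: 3.6
position: [0.3589, 0.3095, 0.3051]
tool_rot: [[0.964, 0.265, 0.001], [0.265, -0.964, -0.001], [0.001, 0.001, -1.0]]
ft_force: [0.4, -0.2, -0.2]
grip_width: 0.0848
gripper_force: 0.0
wrist riser [ 357.9  312.6   84.4   64.1   14.6   14.2 8606. ]
top riser [343.4 294.9  44.2  38.5  15.1  14.5 195. ]
3.7 [0.35930824 0.30911149 0.30517359] q6 101.11279485388684 [ 0.05772804  0.43564633 -0.11864665] 0.08469532808370085
rows turn [ 0.006 -0.009 -0.04 ] shift [-1.000e-03 -1.230e-01  4.349e+00] q6 115 dist mm 131
  tool axes per 10mm up: [ 0.     0.    -0.333]
```

View pics/w2.png

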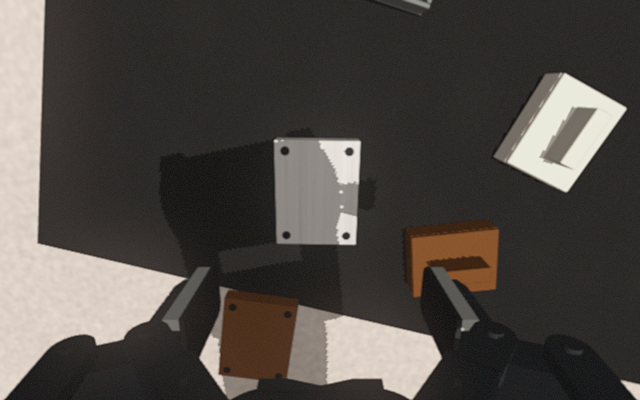

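The plate is centred between the fingers at pixel (318,190). Its wrist fit is (0.3579, 0.3126), yaw 14.6°, and the brown look-alikes are clear. I'll measure the finger-tip reach from the wrist depth image before going down.

```bash
python3 -m creep '0 0 0.1 0 -0.12 3 70;0 0 0.1 0 -0.12 3 70;0 0 0.1 0 -0.12 3 70;0 0 0.1 0 -0.12 3 70;0 0 0.1 0 -0.12 3 70;0 0 0.1 0 -0.12 3 70'
python3 - <<'E'
from h import *
p=get_image("wrist");W=world(p);s=env.observe();z0=s["position"][2]
loc=(W-s["position"])@np.array(s["tool_rot"])
m=(p["depth"]<.22)&(loc[...,2]<.185)&(loc[...,2]>.1)
for side in (-1,1):
    k=m&(loc[...,1]*side>.02)&(abs(loc[...,0])<.03); L=loc[k]
    print(side,k.sum(),np.percentile(L[:,2],[50,95,99,100]) if k.sum() else "", L[:,1].min() if k.sum() else "",L[:,1].max() if k.sum() else "")
print(s["position"],s["grip_width"],fit(W,(.358,.3126),.008,.03,.07))
cv2.imwrite("pics/w3.png",p["image"]);go(.358,.3126,.03,14.8)
E
```

```text
time_s: 4.3
position: [0.358, 0.3134, 0.2166]
tool_rot: [[0.968, 0.251, 0.004], [0.251, -0.968, 0.001], [0.004, -0.0, -1.0]]
ft_force: [0.5, 0.4, -0.1]
grip_width: 0.0702
gripper_force: 0.0
-1 11193 [0.11290864 0.15332399 0.16099322 0.1658507 ] -0.06842090199806622 -0.02429279280905695
1 11200 [0.1129049  0.15311074 0.16058242 0.16630293] 0.023306092903658912 0.06789484357250744
[0.35791558 0.31342184 0.21631873] 0.06989997871765027 [3.5780e+02 3.1250e+02 8.5100e+01 6.4300e+01 1.4600e+01 1.4200e+01
 1.7422e+04]
rows turn [ 0.001 -0.024 -0.03 ] shift [-0.008  0.027  1.054] q6 116 dist mm 32
  tool axes per 10mm up: [ 0.001  0.    -0.333]
```

```bash
python3 -m creep '0 0 -0.03 0 0.03 0.9 75;0 0 -0.03 0 0.03 1.3 75;0 0 -0.03 0 0.03 1.51 75;0 0 -0.03 0 0.03 1.51 75;0 0 -0.03 0 0.03 1.51 60;0 0 -0.03 0 0.03 1.51 50;0 0 -0.03 0 0.03 1.51 50;0 0 -0.03 0 0.03 1.51 50;0 0 -0.03 0 0.03 1.51 50' 50
python3 -c "
from h import *
go(.358,.3126,.03,14.8)"
```

```text
time_s: 5.25
position: [0.358, 0.3126, 0.1707]
tool_rot: [[0.967, 0.256, 0.002], [0.256, -0.967, 0.0], [0.002, 0.0, -1.0]]
ft_force: [-0.7, -0.8, 5.0]
grip_width: 0.0627
gripper_force: 55.7
rows turn [ 0.003 -0.015  0.002] shift [ 0.002  0.001 -0.468] q6 116 dist mm 14
  tool axes per 10mm up: [ 0.001  0.    -0.333]
```

```bash
python3 -m creep '0 0 0 0 0 -0.5 50;0 0 0 0 0 -1.5 50;0 0 0 0 0 -3 50;0 0 0 0 0 -4 50;0 0 0 0 0 -4 50;0 0 0 0 0 -4 50'
python3 - <<'E'
from h import *
p=get_image("wrist");W=world(p);s=env.observe()
cv2.imwrite("pics/w4.png",p["image"])
c=s["position"]
for lo,hi in ((.105,.16),):print("held",fit(W,c[:2],lo,hi,.06), c[:2]*1000)
loc=(W-s["position"])@np.array(s["tool_rot"])
m=(abs(loc[...,0])<.06)&(abs(loc[...,1])<.027)&(loc[...,2]>.13)&(loc[...,2]<.18)
L=loc[m];print("held tool frame x range",np.percentile(L[:,0],[0.5,50,99.5]),"z",np.percentile(L[:,2],[5,50,95]))
A=np.c_[L[:,:2],np.ones(len(L))];print("plane",np.linalg.lstsq(A,L[:,2],rcond=None)[0])
go(.675,.004,.13,-12)
E
```

```text
time_s: 5.85
position: [0.3574, 0.3125, 0.2899]
tool_rot: [[0.967, 0.256, 0.002], [0.256, -0.967, -0.0], [0.002, 0.0, -1.0]]
ft_force: [-0.7, -0.3, -1.5]
grip_width: 0.0627
gripper_force: 55.9
held [  357.    313.1    90.1    85.3   -75.6   133.5 33755. ] [357.40349448 312.40648232]
held tool frame x range [-0.04100977  0.00787249  0.04218285] z [0.15470269 0.15565875 0.15696777]
plane [0.01669435 0.00186627 0.15580997]
rows turn [7.000e-03 3.000e-03 3.351e+00] shift [ 7.608 12.644  0.151] q6 102 dist mm 443
  tool axes per 10mm up: [-0.     0.    -0.333]
```

View pics/w4.png

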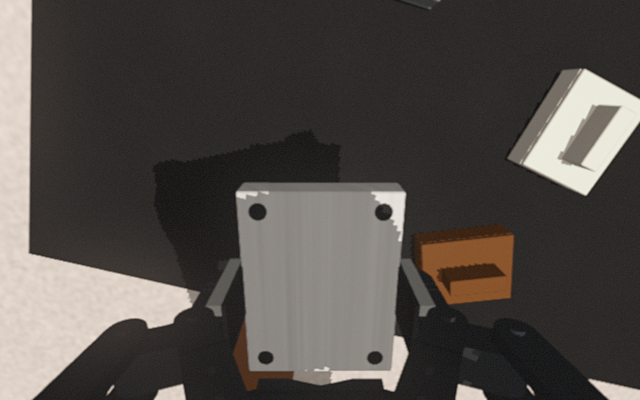

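Plate is held square and centred, top face 155.8 mm from the TCP, so its underside is at about 169.8 mm. Carrying it over to the stage.

```bash
python3 -m creep '0 0 3.35 7.61 12.64 0.15 50;0 0 3.35 7.61 12.64 0.15 50;0 0 3.35 7.61 12.64 0.15 50;0 0 3.35 7.61 12.64 0.15 50;0 0 3.35 7.61 12.64 0.15 50;0 0 3.35 7.61 12.64 0.15 50;0 0 3.35 7.61 12.64 0.15 50;0 0 3.35 7.61 12.64 0.15 50;0 0 3.35 7.61 12.64 0.15 50;0 0 3.35 7.61 12.64 0.15 50;0 0 3.35 7.61 12.64 0.15 50;0 0 3.35 7.61 12.64 0.15 50'
python3 -c "
from h import *
go(.6745,.004,.05,-12)
s=env.observe();print(s['position'],s['ft_force'])"
```

```text
time_s: 7.1
position: [0.6749, 0.0051, 0.2841]
tool_rot: [[0.978, -0.207, -0.002], [-0.207, -0.978, 0.0], [-0.002, 0.0, -1.0]]
ft_force: [0.2, -0.4, -2.8]
grip_width: 0.0625
gripper_force: 56.0
rows turn [0.003 0.016 0.006] shift [0.    0.037 2.645] q6 102 dist mm 79
  tool axes per 10mm up: [-0.001  0.    -0.333]
[0.67490546 0.00507771 0.28406184] [ 0.22637545 -0.40067704 -2.78255417]
```

```bash
python3 -m creep '0 0 0 0 0.04 1.3 50;0 0 0 0 0.04 2.4 50;0 0 0 0 0.04 2.8 50;0 0 0 0 0.04 2.9 50;0 0 0 0 0.04 2.95 50;0 0 0 0 0.04 2.97 50;0 0 0 0 0.04 2.97 50'
```

```text
time_s: 7.8
position: [0.6754, 0.0032, 0.1976]
tool_rot: [[0.978, -0.208, 0.003], [-0.208, -0.978, -0.001], [0.003, 0.0, -1.0]]
ft_force: [-0.4, 0.9, -2.3]
grip_width: 0.0624
gripper_force: 55.9
```

```bash
python3 -m creep '0 0 0 0 0 0.03 50;0 0 0 0 0 0.05 50;0 0 0 0 0 0.05 50'; python3 -m creep '0 0 0 0 0 0.04 50;0 0 0 0 0 0.04 50'
```

```text
time_s: 8.1
position: [0.6752, 0.0031, 0.1948]
tool_rot: [[0.978, -0.208, 0.001], [-0.208, -0.978, -0.001], [0.001, 0.0, -1.0]]
ft_force: [-0.0, -0.3, -2.2]
grip_width: 0.0621
gripper_force: 55.9
time_s: 8.3
position: [0.6752, 0.0031, 0.1947]
tool_rot: [[0.978, -0.208, 0.001], [-0.208, -0.978, -0.001], [0.001, 0.001, -1.0]]
ft_force: [-3.3, 0.9, 6.6]
grip_width: 0.0623
gripper_force: 56.8
```

Contact at 6.6 N. I'll open the fingers and rise.

```bash
python3 -m creep '0 0 0 0 0 0 66;0 0 0 0 0 -0.02 72;0 0 0 0 0 -0.02 76;0 0 0 0 0 -0.1 76;0 0 0 0 0 -0.6 76;0 0 0 0 0 -2 76;0 0 0 0 0 -3 76;0 0 0 0 0 -4 76;0 0 0 0 0 -4 76;0 0 0 0 0 -4 76'
python3 look.py w5 .675,.004,.031,.045,.07 block
python3 -c "
from h import *
go(.3735,-.314,.13,37)"
```

```text
time_s: 9.3
position: [0.6749, 0.0032, 0.3147]
tool_rot: [[0.978, -0.208, 0.002], [-0.208, -0.978, -0.001], [0.002, 0.0, -1.0]]
ft_force: [0.3, 0.3, -0.7]
grip_width: 0.0757
gripper_force: 0.0
wrist .675,.004,.031,.045,.07 [ 6.751e+02  2.800e+00  8.380e+01  6.420e+01 -1.210e+01  3.810e+01
  9.524e+03]
block none
top .675,.004,.031,.045,.07 [703.5 -14.4   3.    0.   75.8  38.5   2. ]
top block [ 373.8 -314.7   73.4   58.5   36.5   24.6  564. ]
9.4 [0.6749444  0.00318011 0.31272246] q6 92.24902634932562 [0.89664765 0.3226598  0.70210077] 0.07616052424651175
rows turn [ 0.     0.01  -6.125] shift [-7.63 12.43  0.95] q6 13 dist mm 438
  tool axes per 10mm up: [-0.     0.    -0.333]
```

View pics/w5.png

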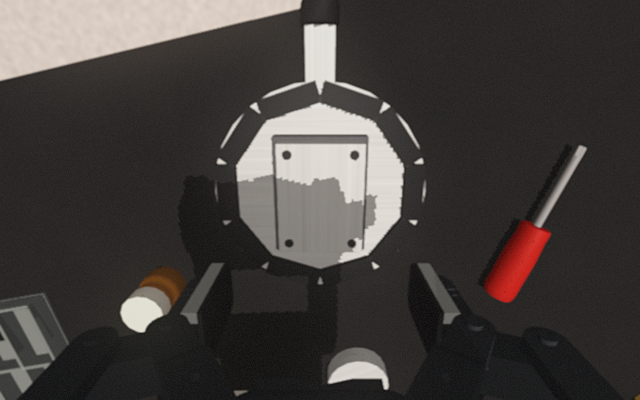

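The plate lies centred on the platen: (675.1, 2.8), yaw −12.1°, plate seen at pixel (320,195). Next, the block.

```bash
python3 -m creep '0 0 -6.12 -7.63 12.43 0.9 80;0 0 -6.12 -7.63 12.43 0.9 80;0 0 -6.12 -7.63 12.43 0.9 80;0 0 -6.12 -7.63 12.43 0.9 80;0 0 -6.12 -7.63 12.43 0.9 80;0 0 -6.12 -7.63 12.43 0.9 80;0 0 -6.12 -7.63 12.43 0.9 80;0 0 -6.12 -7.63 12.43 0.9 80;0 0 -6.12 -7.63 12.43 0.9 80;0 0 -6.12 -7.63 12.43 0.9 80;0 0 -6.12 -7.63 12.43 0.9 80;0 0 -6.12 -7.63 12.43 0.9 80'
python3 look.py w6 block
python3 -c "
from h import *
go(.3735,-.314,.0203,37)"
```

```text
time_s: 10.6
position: [0.3743, -0.3133, 0.2862]
tool_rot: [[0.798, 0.602, 0.0], [0.602, -0.798, 0.0], [0.0, -0.0, -1.0]]
ft_force: [-0.1, 0.6, -0.0]
grip_width: 0.0803
gripper_force: 0.0
wrist block [ 372.5 -313.8   74.6   58.2   36.7   24.1 8458. ]
top block [ 400.8 -292.5   53.1    4.9  -51.6   23.7   33. ]
10.7 [ 0.37456753 -0.31304356  0.28642469] q6 -0.9099835315721122 [ 0.63770156  0.71212011 -0.30123514] 0.0795512751600865
rows turn [ 0.002 -0.001  0.011] shift [-4.800e-02  3.000e-03  3.714e+00] q6 13 dist mm 111
  tool axes per 10mm up: [ 0.     0.    -0.333]
```

```bash
python3 -m creep '0 0 0.03 -0.06 0.01 1.5 80;0 0 0.03 -0.06 0.01 2.9 80;0 0 0.03 -0.06 0.01 3.5 80;0 0 0.03 -0.06 0.01 3.7 80;0 0 0.03 -0.06 0.01 3.7 80;0 0 0.03 -0.06 0.01 3.7 60;0 0 0.03 -0.06 0.01 3.7 45;0 0 0.03 -0.06 0.01 3.7 45;0 0 0.03 -0.06 0.01 3.7 45;0 0 0.03 -0.06 0.01 3.7 45;0 0 0.03 -0.06 0.01 3.7 45' 80
python3 -m creep '0 0 0 0 0 -0.5 45;0 0 0 0 0 -1.5 45;0 0 0 0 0 -3 45;0 0 0 0 0 -4 45;0 0 0 0 0 -4.5 45;0 0 0 0 0 -4.5 45;0 0 0 0 0 -4.5 45'
cat > held.py <<'E'
import sys
from h import *
hy,zlo,zhi=map(float,sys.argv[2:5])
p=get_image("wrist");W=world(p);s=env.observe()
cv2.imwrite("pics/"+sys.argv[1]+".png",p["image"])
loc=(W-s["position"])@np.array(s["tool_rot"])
m=(abs(loc[...,0])<.06)&(abs(loc[...,1])<hy)&(loc[...,2]>zlo)&(loc[...,2]<zhi)
L=loc[m];print("tool x range",np.percentile(L[:,0],[0.5,50,99.5]),"z",np.percentile(L[:,2],[5,50,95]),len(L))
A=np.c_[L[:,:2],np.ones(len(L))];print("plane",np.linalg.lstsq(A,L[:,2],rcond=None)[0])
E
python3 held.py w7 .025 .13 .165
python3 -c "
from h import *
go(.675,.003,.15,-12)"
```

```text
time_s: 11.8
position: [0.3727, -0.3152, 0.1772]
tool_rot: [[0.801, 0.598, 0.002], [0.598, -0.801, -0.002], [0.0, 0.003, -1.0]]
ft_force: [-1.5, 4.4, 8.8]
grip_width: 0.0562
gripper_force: 86.3
time_s: 12.5
position: [0.3722, -0.3149, 0.3102]
tool_rot: [[0.801, 0.598, 0.0], [0.598, -0.801, -0.0], [0.0, 0.0, -1.0]]
ft_force: [-0.1, 0.0, -5.3]
grip_width: 0.0561
gripper_force: 88.7
tool x range [-0.0355576   0.00745936  0.03778877] z [0.15168295 0.15261953 0.15437639] 21401
plane [0.02348508 0.00100262 0.15279263]
rows turn [-9.000e-03  3.000e-03  6.091e+00] shift [14.427 -2.459  0.169] q6 102 dist mm 439
  tool axes per 10mm up: [ 0.    -0.    -0.333]
```

```bash
python3 -m creep '0 0 6.09 14.41 -2.46 0.1 45;0 0 6.09 14.41 -2.46 0.1 45;0 0 6.09 14.41 -2.46 0.1 45;0 0 6.09 14.41 -2.46 0.1 45;0 0 6.09 14.41 -2.46 0.1 45;0 0 6.09 14.41 -2.46 0.1 45;0 0 6.09 14.41 -2.46 0.1 45;0 0 6.09 14.41 -2.46 0.1 45;0 0 6.09 14.41 -2.46 0.1 45;0 0 6.09 14.41 -2.46 0.1 45;0 0 6.09 14.41 -2.46 0.1 45;0 0 6.09 14.41 -2.46 0.1 45'
python3 -m creep '0 0 0 0 0 0.2 45;0 0 0 0 0 0.4 45;0 0 0 0 0 0.4 45'
python3 held.py w8 .025 .13 .165
python3 -c "
from h import *
go(.6743,.003,.2185-.1547,-12)
s=env.observe();print(s['position'],s['ft_force'])"
```

```text
time_s: 13.75
position: [0.6748, 0.0025, 0.3053]
tool_rot: [[0.978, -0.207, -0.003], [-0.207, -0.978, -0.0], [-0.003, 0.001, -1.0]]
ft_force: [-0.5, -0.3, -5.2]
grip_width: 0.056
gripper_force: 88.5
time_s: 14.05
position: [0.6744, 0.0015, 0.2941]
tool_rot: [[0.978, -0.209, -0.002], [-0.209, -0.978, -0.0], [-0.002, 0.001, -1.0]]
ft_force: [-0.7, -0.1, -6.2]
grip_width: 0.0558
gripper_force: 88.4
tool x range [-0.03602487  0.00657607  0.03698099] z [0.15300127 0.15394411 0.15538568] 21223
plane [0.02084365 0.00216434 0.1540904 ]
rows turn [ 0.004  0.007 -0.006] shift [-0.015 -0.043  2.545] q6 102 dist mm 76
  tool axes per 10mm up: [-0.     0.    -0.333]
[0.67454492 0.00166486 0.29484822] [ 0.31688549 -0.21393301 -6.05606401]
```

View pics/w8.png

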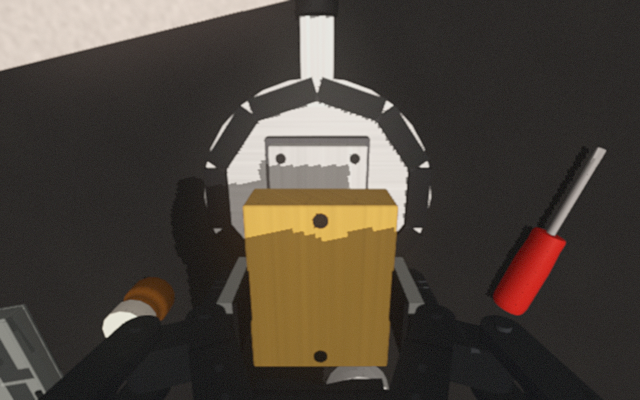

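The block is square in the grip (pixel (320,275)) and lines up with the plate. Lowering it.

```bash
python3 -m creep '0 0 0 0 -0.04 1.2 45;0 0 0 0 -0.04 2.1 45;0 0 0 0 -0.04 2.4 45;0 0 0 0 -0.04 2.5 45;0 0 0 0 -0.04 2.5 45;0 0 0 0 -0.04 2.5 45'; python3 -m creep '0 0 0 0 0 0.03 45;0 0 0 0 0 0.05 45;0 0 0 0 0 0.05 45'
```

```text
time_s: 14.7
position: [0.6755, 0.0033, 0.2223]
tool_rot: [[0.978, -0.208, 0.003], [-0.208, -0.978, -0.001], [0.004, 0.0, -1.0]]
ft_force: [-0.7, 0.3, -6.3]
grip_width: 0.0562
gripper_force: 88.4
time_s: 15.0
position: [0.6751, 0.0034, 0.2193]
tool_rot: [[0.978, -0.208, 0.001], [-0.208, -0.978, -0.001], [0.001, 0.0, -1.0]]
ft_force: [1.2, 1.2, -6.1]
grip_width: 0.0559
gripper_force: 88.4
```

```bash
python3 -m creep '0 0 0 0 0 0.04 45;0 0 0 0 0 0.08 45;0 0 0 0 0 0.08 45';  python3 -m creep '0 0 0 0 0 0.03 45;0 0 0 0 0 0.03 45'
```

```text
time_s: 15.3
position: [0.6751, 0.0034, 0.2164]
tool_rot: [[0.978, -0.208, -0.0], [-0.208, -0.978, -0.0], [0.0, 0.0, -1.0]]
ft_force: [-0.4, 0.4, -6.9]
grip_width: 0.056
gripper_force: 88.4
time_s: 15.5
position: [0.6751, 0.0035, 0.2156]
tool_rot: [[0.978, -0.208, 0.0], [-0.208, -0.978, -0.001], [0.0, 0.0, -1.0]]
ft_force: [0.8, 0.4, -6.3]
grip_width: 0.0558
gripper_force: 88.4
```

```bash
python3 -m creep '0 0 0 0 0 0.03 45;0 0 0 0 0 0.03 45'; python3 -m creep '0 0 0 0 0 0.03 45;0 0 0 0 0 0.03 45'
```

```text
time_s: 15.7
position: [0.6752, 0.0035, 0.2153]
tool_rot: [[0.978, -0.208, 0.001], [-0.208, -0.978, -0.001], [0.001, 0.001, -1.0]]
ft_force: [-0.4, -0.2, -1.5]
grip_width: 0.0563
gripper_force: 88.9
time_s: 15.9
position: [0.6751, 0.0035, 0.2153]
tool_rot: [[0.978, -0.208, 0.001], [-0.208, -0.978, -0.001], [0.002, 0.001, -1.0]]
ft_force: [-4.9, -0.1, 5.7]
grip_width: 0.0564
gripper_force: 90.0
```

The block is seated: the wrist force went from −6 to +6 N. Release it and go to the carrier.

```bash
python3 -m creep '0 0 0 0 0 0 60;0 0 0 0 0 -0.03 66;0 0 0 0 0 -0.05 70;0 0 0 0 0 -0.1 72;0 0 0 0 0 -0.6 72;0 0 0 0 0 -2 72;0 0 0 0 0 -3 72;0 0 0 0 0 -4 72;0 0 0 0 0 -4 72;0 0 0 0 0 -4 72'
python3 look.py w9 .675,.004,.05,.075,.07 .675,.004,.031,.045,.07 carrier
python3 -c "
from h import *
go(.4354,-.170,.13,0)"
```

```text
time_s: 16.9
position: [0.675, 0.0035, 0.3342]
tool_rot: [[0.978, -0.208, 0.001], [-0.208, -0.978, -0.001], [0.001, 0.0, -1.0]]
ft_force: [-1.0, -0.5, -1.0]
grip_width: 0.0717
gripper_force: 0.0
wrist .675,.004,.05,.075,.07 [ 6.754e+02  3.200e+00  7.460e+01  5.810e+01 -1.210e+01  6.210e+01
  7.989e+03]
wrist .675,.004,.031,.045,.07 [712.   -5.2  64.1   9.4  76.5  38.1 773. ]
carrier none
top .675,.004,.05,.075,.07 [700.2 -16.   28.1   6.1  78.3  62.4  17. ]
.675,.004,.031,.045,.07 none
top carrier [ 4.354e+02 -1.704e+02  4.890e+01  4.120e+01  3.000e-01  1.510e+01
  2.460e+02]
17.0 [0.67496948 0.00347421 0.33253705] q6 92.27298599606445 [-0.05711754  0.1128539  -0.59317963] 0.07203457005854853
rows turn [ 0.003  0.013 -1.5  ] shift [-6.606  7.315  1.611] q6 69 dist mm 300
  tool axes per 10mm up: [-0.001  0.    -0.333]
```

```bash
python3 -m creep '0 0 -1.5 -6.6 7.31 1.6 60;0 0 -1.5 -6.6 7.31 1.6 60;0 0 -1.5 -6.6 7.31 1.6 60;0 0 -1.5 -6.6 7.31 1.6 60;0 0 -1.5 -6.6 7.31 1.6 60;0 0 -1.5 -6.6 7.31 1.6 60;0 0 -1.5 -6.6 7.31 1.6 60;0 0 -1.5 -6.6 7.31 1.6 60;0 0 -1.5 -6.6 7.31 1.6 60'
python3 look.py w10 carrier .4354,-.1706,.002,.03,.05
python3 -c "
from h import *
go(.4354,-.170,.0203,0)"
```

```text
time_s: 17.9
position: [0.4365, -0.1696, 0.2857]
tool_rot: [[1.0, 0.001, 0.001], [0.001, -1.0, -0.0], [0.001, 0.0, -1.0]]
ft_force: [-0.6, -1.3, -0.1]
grip_width: 0.0598
gripper_force: 0.0
wrist carrier [ 4.338e+02 -1.692e+02  5.000e+01  3.610e+01  1.000e-01  1.460e+01
  3.280e+03]
wrist .4354,-.1706,.002,.03,.05 [ 4.312e+02 -1.698e+02  5.590e+01  3.820e+01  1.600e+00  1.460e+01
  3.374e+03]
carrier none
top .4354,-.1706,.002,.03,.05 [ 412.1 -214.     0.     0.     0.     4.6    1. ]
18.0 [ 0.4366424  -0.16923785  0.2857944 ] q6 54.181207988756555 [ 0.07586895 -0.71003923 -0.1702463 ] 0.06013161900774865
rows turn [ 0.004 -0.005  0.013] shift [-0.044  0.023  3.693] q6 69 dist mm 111
  tool axes per 10mm up: [ 0.     0.    -0.333]
```

View pics/w10.png

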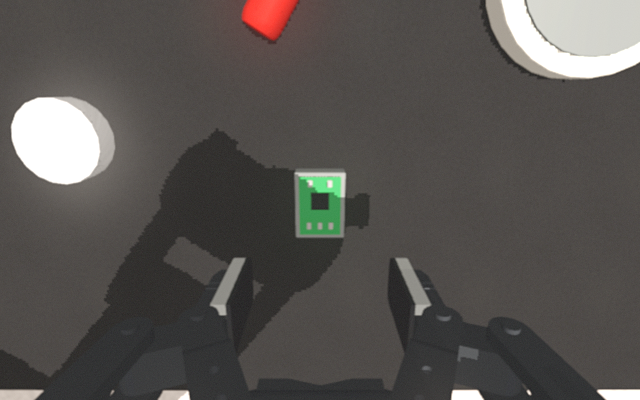

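The carrier is board-up between the fingers at pixel (320,203), with its long side along the tool x axis. Grasping it.

```bash
python3 -m creep '0 0 0 -0.09 0 1.5 55;0 0 0 -0.09 0 2.9 55;0 0 0 -0.09 0 3.5 55;0 0 0 -0.09 0 3.66 55;0 0 0 -0.09 0 3.66 55;0 0 0 -0.09 0 3.66 45;0 0 0 -0.09 0 3.66 32;0 0 0 -0.09 0 3.66 25;0 0 0 -0.09 0 3.66 25;0 0 0 -0.09 0 3.66 25;0 0 0 -0.09 0 3.66 25' 30
python3 -m creep '0 0 0 0 0 -0.5 25;0 0 0 0 0 -1.5 25;0 0 0 0 0 -3 25;0 0 0 0 0 -4 25;0 0 0 0 0 -4.5 25;0 0 0 0 0 -4.5 25;0 0 0 0 0 -4.5 25'
python3 held.py w11 .015 .13 .175
python3 -c "
from h import *
go(.675,.0032,.15,-12)"
```

```text
time_s: 19.1
position: [0.4335, -0.17, 0.1774]
tool_rot: [[1.0, 0.0, 0.003], [0.0, -1.0, -0.002], [0.003, 0.002, -1.0]]
ft_force: [-0.5, 1.3, 7.2]
grip_width: 0.0355
gripper_force: 30.7
time_s: 19.8
position: [0.4329, -0.1697, 0.3109]
tool_rot: [[1.0, 0.0, 0.001], [0.0, -1.0, -0.001], [0.001, 0.001, -1.0]]
ft_force: [-0.1, 0.1, -0.0]
grip_width: 0.0354
gripper_force: 30.2
tool x range [-0.024398    0.00480673  0.02501138] z [0.16105813 0.16225243 0.16808154] 7885
plane [0.05847767 0.00195286 0.16253884]
rows turn [-1.0e-03  4.0e-03  1.5e+00] shift [ 8.071 -5.763  0.187] q6 102 dist mm 298
  tool axes per 10mm up: [-0.    -0.    -0.333]
```

View pics/w11.png

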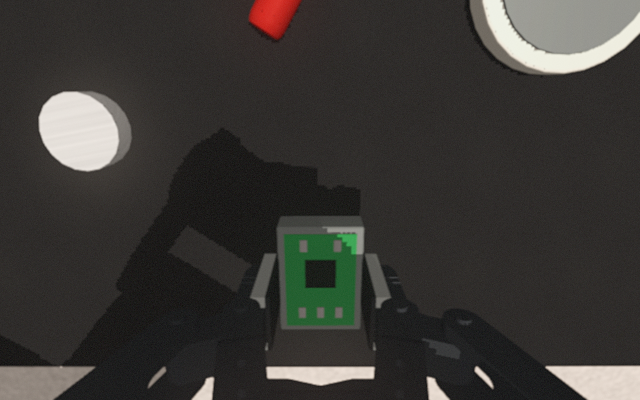

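The carrier is held squarely (pixel (320,278)), its underside about 176.8 mm below the TCP. Contact should come at TCP z ≈ 0.239.

```bash
python3 -m creep '0 0 1.5 8.07 -5.76 0.1 25;0 0 1.5 8.07 -5.76 0.1 25;0 0 1.5 8.07 -5.76 0.1 25;0 0 1.5 8.07 -5.76 0.1 25;0 0 1.5 8.07 -5.76 0.1 25;0 0 1.5 8.07 -5.76 0.1 25;0 0 1.5 8.07 -5.76 0.1 25;0 0 1.5 8.07 -5.76 0.1 25;0 0 1.5 8.07 -5.76 0.1 25;0 0 1.5 8.07 -5.76 0.1 25'
python3 -c "
from h import *
go(.6752,.0032,.242-.1547,-12)"
```

```text
time_s: 20.85
position: [0.6745, 0.0019, 0.3081]
tool_rot: [[0.978, -0.209, -0.0], [-0.209, -0.978, -0.001], [-0.0, 0.001, -1.0]]
ft_force: [-0.1, -0.6, -0.3]
grip_width: 0.0348
gripper_force: 30.2
rows turn [ 0.005  0.001 -0.009] shift [ 0.013 -0.048  2.203] q6 102 dist mm 66
  tool axes per 10mm up: [-0.     0.    -0.333]
```

```bash
python3 -m creep '0 0 0 0.01 -0.04 1.2 25;0 0 0 0.01 -0.04 1.9 25;0 0 0 0.01 -0.04 2.1 25;0 0 0 0.01 -0.04 2.2 25;0 0 0 0.01 -0.04 2.2 25;0 0 0 0.01 -0.04 2.2 25'; python3 -m creep '0 0 0 0 0 0.03 25;0 0 0 0 0 0.03 25;0 0 0 0 0 0.03 25'
```

```text
time_s: 21.45
position: [0.6759, 0.0038, 0.2436]
tool_rot: [[0.978, -0.208, 0.003], [-0.208, -0.978, -0.001], [0.003, 0.0, -1.0]]
ft_force: [0.3, 0.6, -0.7]
grip_width: 0.0351
gripper_force: 30.2
time_s: 21.75
position: [0.6758, 0.004, 0.2415]
tool_rot: [[0.978, -0.208, 0.001], [-0.208, -0.978, -0.001], [0.001, 0.0, -1.0]]
ft_force: [0.1, -0.7, -0.4]
grip_width: 0.035
gripper_force: 30.2
```

```bash
python3 -m creep '0 0 0 -0.02 0.02 0.04 25;0 0 0 -0.02 0.02 0.04 25;0 0 0 -0.02 0.02 0.04 25'; python3 -m creep '0 0 0 0 0 0.04 25;0 0 0 0 0 0.04 25';python3 -m creep '0 0 0 0 0 0.03 25;0 0 0 0 0 0.03 25'
```

```text
time_s: 22.05
position: [0.6751, 0.0036, 0.24]
tool_rot: [[0.978, -0.208, 0.0], [-0.208, -0.978, -0.001], [0.001, 0.0, -1.0]]
ft_force: [0.1, -0.2, -0.4]
grip_width: 0.035
gripper_force: 30.2
time_s: 22.25
position: [0.6751, 0.0036, 0.2395]
tool_rot: [[0.978, -0.208, 0.001], [-0.208, -0.978, -0.001], [0.001, 0.001, -1.0]]
ft_force: [-1.7, 0.7, 4.2]
grip_width: 0.0354
gripper_force: 30.7
time_s: 22.45
position: [0.675, 0.0036, 0.2394]
tool_rot: [[0.978, -0.208, 0.002], [-0.208, -0.978, -0.001], [0.002, 0.001, -1.0]]
ft_force: [-3.7, 0.2, 9.3]
grip_width: 0.0353
gripper_force: 31.3
```

```bash
python3 -m creep '0 0 0 0 0 -0.03 40;0 0 0 0 0 -0.05 48;0 0 0 0 0 -0.06 52;0 0 0 0 0 -0.1 52;0 0 0 0 0 -0.6 52;0 0 0 0 0 -2 52;0 0 0 0 0 -3 52;0 0 0 0 0 -4 52;0 0 0 0 0 -4 52;0 0 0 0 0 -4 52'
python3 look.py w12 .675,.004,.07,.09,.06 .675,.004,.05,.069,.07 cover
python3 -c "
from h import *
go(.4507,.1530,.16,-9.8)"
```

```text
time_s: 23.45
position: [0.6749, 0.0037, 0.358]
tool_rot: [[0.978, -0.208, 0.001], [-0.208, -0.978, -0.001], [0.001, 0.0, -1.0]]
ft_force: [-1.1, 0.1, -0.8]
grip_width: 0.052
gripper_force: 0.0
wrist .675,.004,.07,.09,.06 [ 674.8    3.4   50.5   36.1  -12.    76.6 3099. ]
wrist .675,.004,.05,.069,.07 [ 6.756e+02  3.100e+00  7.410e+01  5.810e+01 -1.200e+01  6.210e+01
  3.621e+03]
wrist cover [465.4 123.9  29.1   4.6  -6.3  16.6  67. ]
.675,.004,.07,.09,.06 none
top .675,.004,.05,.069,.07 [707.6   1.5  44.8   8.2  81.7  62.2  31. ]
top cover [465.5 168.3  44.5  21.2 -11.   22.1 101. ]
23.55 [0.67497445 0.00364592 0.35639826] q6 92.28382417055076 [ 0.75302003 -0.06429932  0.65234782] 0.052014632867341655
rows turn [ 0.004  0.015 -0.274] shift [-8.344 -3.317  1.405] q6 119 dist mm 273
  tool axes per 10mm up: [-0.001  0.    -0.333]
```

View pics/w12.png

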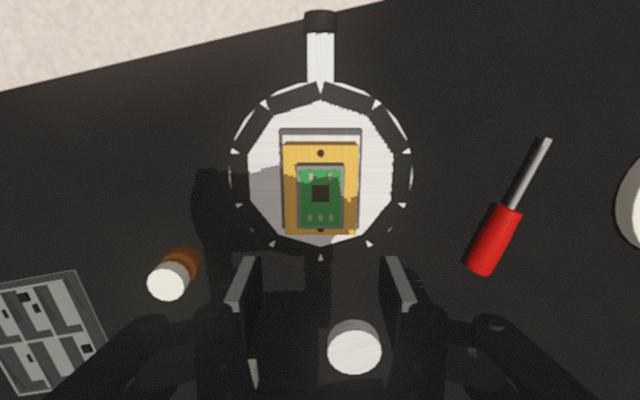

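The stack is centred to within 1 mm (carrier (674.8, 3.4), block (675.6, 3.1), yaw −12°), shown at pixel (320,190). Next, the white cover.

```bash
python3 -m creep '0 0 -0.27 -8.34 -3.32 1.4 50;0 0 -0.27 -8.34 -3.32 1.4 50;0 0 -0.27 -8.34 -3.32 1.4 50;0 0 -0.27 -8.34 -3.32 1.4 50;0 0 -0.27 -8.34 -3.32 1.4 50;0 0 -0.27 -8.34 -3.32 1.4 50;0 0 -0.27 -8.34 -3.32 1.4 50;0 0 -0.27 -8.34 -3.32 1.4 50'
python3 look.py w13 cover .4507,.153,.018,.03,.06 .4507,.153,.034,.05,.04
python3 -c "
from h import *
go(.4507,.1530,.20-.1547,-9.8)"
```

```text
time_s: 24.35
position: [0.4512, 0.1531, 0.3153]
tool_rot: [[0.985, -0.17, -0.0], [-0.17, -0.985, -0.001], [0.0, 0.001, -1.0]]
ft_force: [-0.3, 0.1, -0.5]
grip_width: 0.05
gripper_force: 0.0
wrist cover [ 450.   152.9   68.2   54.1  -10.1   22.3 5875. ]
wrist .4507,.153,.018,.03,.06 [ 450.   152.9   68.1   54.1  -10.    22.1 4890. ]
wrist .4507,.153,.034,.05,.04 [450.2 152.7  39.6  11.5 -10.   42.1 868. ]
top cover [430.7 171.4  25.8  21.5  87.5  23.1  59. ]
top .4507,.153,.018,.03,.06 [428.7 172.4  23.8  17.4  88.6  22.9  46. ]
top .4507,.153,.034,.05,.04 [436.7 160.3   8.3   3.7   4.8  41.4   7. ]
24.45 [0.45192649 0.15253508 0.31549239] q6 104.29382918806866 [0.47594825 0.86343242 0.92891362] 0.05018676959695205
rows turn [ 0.004 -0.005 -0.01 ] shift [-0.046 -0.011  3.85 ] q6 119 dist mm 115
  tool axes per 10mm up: [ 0.     0.    -0.333]
```

View pics/w13.png

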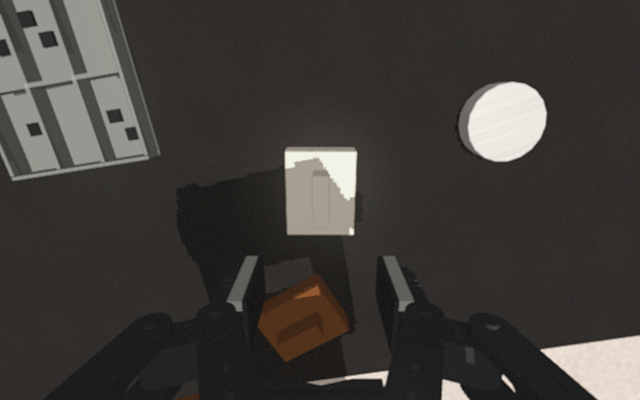

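The white cover is between the fingers at pixel (320,190), with the bar along the tool x axis; the brown one lies behind at (303,320). I'll grip the bar.

```bash
python3 -m creep '0 0 0.02 -0.06 -0.01 1.5 40;0 0 0.02 -0.06 -0.01 3 40;0 0 0.02 -0.06 -0.01 3.6 40;0 0 0.02 -0.06 -0.01 3.86 40;0 0 0.02 -0.06 -0.01 3.86 40;0 0 0.02 -0.06 -0.01 3.86 25;0 0 0.02 -0.06 -0.01 3.86 12;0 0 0.02 -0.06 -0.01 3.86 3;0 0 0.02 -0.06 -0.01 3.86 3;0 0 0.02 -0.06 -0.01 3.86 3;0 0 0.02 -0.06 -0.01 3.86 3;0 0 0.02 -0.06 -0.01 3.86 3' 35
python3 -m creep '0 0 0 0 0 -0.5 3;0 0 0 0 0 -1.5 3;0 0 0 0 0 -3 3;0 0 0 0 0 -4 3;0 0 0 0 0 -4.5 3;0 0 0 0 0 -4.5 3;0 0 0 0 0 -4.5 3'
python3 - <<'E'
from h import *
p=get_image("wrist");W=world(p);s=env.observe()
loc=(W-s["position"])@np.array(s["tool_rot"])
m=(abs(loc[...,0])<.05)&(abs(loc[...,1])<.035)&(loc[...,2]>.165)&(loc[...,2]<.187)
L=loc[m];print("roof x",np.percentile(L[:,0],[.5,99.5]),"y",np.percentile(L[:,1],[.5,99.5]),"z",np.percentile(L[:,2],[5,50,95]),len(L))
f=m&(loc[...,0]>.015);L=loc[f];A=np.c_[L[:,:2],np.ones(len(L))];print(np.linalg.lstsq(A,L[:,2],rcond=None)[0])
cv2.imwrite("pics/w14.png",p["image"])
print(s["position"],s["ft_force"],s["grip_width"])
go(.6752,.0033,.18,-12)
E
```

```text
time_s: 25.65
position: [0.4497, 0.1536, 0.2011]
tool_rot: [[0.985, -0.173, 0.003], [-0.173, -0.985, -0.001], [0.003, -0.0, -1.0]]
ft_force: [-0.4, -1.2, 6.9]
grip_width: 0.0108
gripper_force: 35.3
time_s: 26.35
position: [0.449, 0.1536, 0.3346]
tool_rot: [[0.985, -0.173, 0.0], [-0.173, -0.985, -0.001], [0.0, 0.001, -1.0]]
ft_force: [-0.0, -0.0, -1.6]
grip_width: 0.0113
gripper_force: 34.3
roof x [-0.01500441  0.03404303] y [-0.02682306  0.02661599] z [0.17503237 0.17853246 0.18112509] 8280
[1.96214423e-01 1.88225692e-04 1.73539667e-01]
[0.44898915 0.15362112 0.33405978] [ 0.04819638  0.34956919 -0.82208817] 0.010851727297296908
rows turn [0.007 0.007 0.251] shift [ 8.296  3.626 -0.026] q6 102 dist mm 272
  tool axes per 10mm up: [-0.     0.    -0.333]
```

View pics/w14.png

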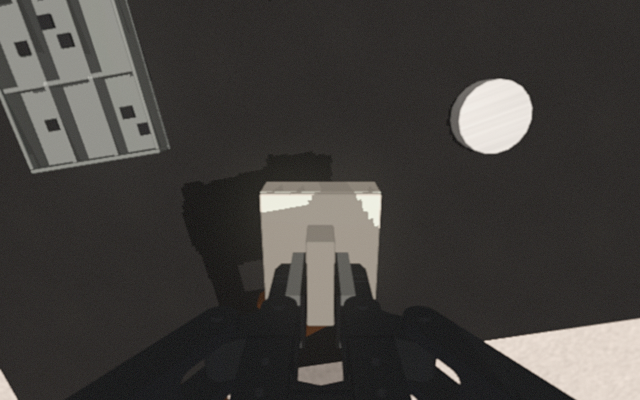

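```bash
python3 - <<'E'
from h import *
p=get_image("wrist");W=world(p);s=env.observe()
loc=(W-s["position"])@np.array(s["tool_rot"])
for y0,y1 in((-.025,-.012),(.012,.025),(-.005,.005)):
  for x in np.arange(-.02,.04,.005):
    m=(abs(loc[...,0]-x)<.0025)&(loc[...,1]>y0)&(loc[...,1]<y1)&(loc[...,2]>.14)&(loc[...,2]<.21)
    print(round(x,3),np.round(np.median(loc[m][:,2])*1000,1),m.sum(),end=" | ")
  print()
E
```

```text
-0.02 nan 0 | -0.015 178.9 4 | -0.01 178.8 30 | -0.005 178.6 56 | 0.0 178.9 174 | 0.005 159.0 756 | 0.01 178.7 301 | 0.015 178.8 280 | 0.02 178.8 298 | 0.025 178.8 298 | 0.03 178.9 303 | 0.035 186.6 414 | 
-0.02 nan 0 | -0.015 178.7 10 | -0.01 179.0 30 | -0.005 178.9 63 | 0.0 178.8 167 | 0.005 159.2 761 | 0.01 178.8 279 | 0.015 178.8 292 | 0.02 178.9 283 | 0.025 178.9 307 | 0.03 178.8 311 | 0.035 186.4 412 | 
-0.02 158.9 112 | -0.015 158.7 222 | -0.01 158.7 243 | -0.005 158.8 249 | 0.0 158.8 259 | 0.005 158.8 259 | 0.01 158.8 260 | 0.015 158.8 280 | 0.02 168.1 680 | 0.025 178.9 233 | 0.03 178.8 239 | 0.035 186.4 312 |
  return _methods._mean(a, axis=axis, dtype=dtype,
  ret = ret.dtype.type(ret / rcount)
```

The cover hangs level and centred, roof 178.8 mm and rim about 200.8 mm below the TCP. It should touch the brass at TCP z ≈ 0.263.

```bash
python3 -m creep '0 0 0.25 8.3 3.63 0 3;0 0 0.25 8.3 3.63 0 3;0 0 0.25 8.3 3.63 0 3;0 0 0.25 8.3 3.63 0 3;0 0 0.25 8.3 3.63 0 3;0 0 0.25 8.3 3.63 0 3;0 0 0.25 8.3 3.63 0 3;0 0 0.25 8.3 3.63 0 3;0 0 0.25 8.3 3.63 0 3;0 0 0.25 8.3 3.63 0 3'
python3 -c "
from h import *
go(.6752,.0033,.29-.1547,-12)"
```

```text
time_s: 27.45
position: [0.675, 0.0041, 0.3353]
tool_rot: [[0.978, -0.207, 0.0], [-0.207, -0.978, -0.0], [0.0, 0.0, -1.0]]
ft_force: [0.2, 0.2, 0.1]
grip_width: 0.0113
gripper_force: 34.3
rows turn [ 0.003 -0.002  0.008] shift [0.012 0.022 1.511] q6 102 dist mm 45
  tool axes per 10mm up: [ 0.     0.    -0.333]
```

```bash
python3 -m creep '0 0 0 0.01 0.02 0.7 3;0 0 0 0.01 0.02 1.3 3;0 0 0 0.01 0.02 1.5 3;0 0 0 0.01 0.02 1.5 3;0 0 0 0.01 0.02 1.5 3'
python3 -c "
from h import *
go(.6752,.0033,.265-.1547,-12)"
```

```text
time_s: 27.95
position: [0.6758, 0.0027, 0.2912]
tool_rot: [[0.978, -0.207, 0.002], [-0.207, -0.978, -0.001], [0.002, 0.0, -1.0]]
ft_force: [1.1, -0.4, -0.4]
grip_width: 0.0112
gripper_force: 34.3
rows turn [ 0.003 -0.015  0.003] shift [-0.026 -0.014  0.875] q6 102 dist mm 26
  tool axes per 10mm up: [ 0.001  0.    -0.333]
```

```bash
python3 -m creep '0 0 0 -0.02 -0.01 0.3 3;0 0 0 -0.02 -0.01 0.6 3;0 0 0 -0.02 -0.01 0.8 3;0 0 0 -0.02 -0.01 0.84 3;0 0 0 -0.02 -0.01 0.84 3'; python3 -m creep '0 0 0 0 0 0.03 3;0 0 0 0 0 0.03 3;0 0 0 0 0 0.03 3'
```

```text
time_s: 28.45
position: [0.6753, 0.0029, 0.2646]
tool_rot: [[0.978, -0.208, 0.0], [-0.208, -0.978, -0.0], [0.0, 0.0, -1.0]]
ft_force: [0.3, -0.6, -0.6]
grip_width: 0.0113
gripper_force: 34.3
time_s: 28.75
position: [0.6753, 0.0029, 0.2643]
tool_rot: [[0.978, -0.208, 0.001], [-0.208, -0.978, -0.001], [0.001, 0.0, -1.0]]
ft_force: [0.2, -0.5, -0.0]
grip_width: 0.0109
gripper_force: 34.3
```

```bash
python3 -m creep '0 0 0 0 0 0.03 3;0 0 0 0 0 0.03 3'; python3 -m creep '0 0 0 0 0 0.03 3;0 0 0 0 0 0.03 3'
```

```text
time_s: 28.95
position: [0.6753, 0.0029, 0.2633]
tool_rot: [[0.978, -0.208, 0.001], [-0.208, -0.978, -0.001], [0.001, 0.0, -1.0]]
ft_force: [0.0, 0.2, 0.2]
grip_width: 0.0109
gripper_force: 34.4
time_s: 29.15
position: [0.6752, 0.0029, 0.2631]
tool_rot: [[0.978, -0.208, 0.001], [-0.208, -0.978, -0.001], [0.001, 0.001, -1.0]]
ft_force: [-2.3, 0.7, 5.1]
grip_width: 0.0111
gripper_force: 35.1
```

Rim is on the brass at the predicted height. Releasing and backing off so the cameras can check.

```bash
python3 -m creep '0 0 0 0 0 -0.02 16;0 0 0 0 0 -0.04 26;0 0 0 0 0 -0.06 32;0 0 0 0 0 -0.1 32;0 0 0 0 0 -0.6 32;0 0 0 0 0 -2 32;0 0 0 0 0 -3 32;0 0 0 0 0 -4 32;0 0 0 0 0 -4 32;0 0 0 0 0 -4 32'
python3 look.py w15 .675,.004,.081,.09,.06 .675,.004,.095,.11,.05 .675,.004,.055,.07,.07
python3 - <<'E'
from h import *
p=get_image("scene");cv2.imwrite("pics/s2c.png",cv2.resize(p["image"][150:345,160:480],(800,488),interpolation=cv2.INTER_CUBIC))
E
```

```text
time_s: 30.15
position: [0.6751, 0.003, 0.3823]
tool_rot: [[0.978, -0.208, 0.001], [-0.208, -0.978, -0.001], [0.001, 0.0, -1.0]]
ft_force: [0.6, -0.7, -0.6]
grip_width: 0.032
gripper_force: 0.0
wrist .675,.004,.081,.09,.06 [ 6.752e+02  2.700e+00  6.790e+01  5.410e+01 -1.200e+01  8.410e+01
  4.682e+03]
wrist .675,.004,.095,.11,.05 [675.4   2.7  40.   11.4 -11.9 104.1 855. ]
wrist .675,.004,.055,.07,.07 [709.8  -4.   58.3   7.9  82.1  62.1 450. ]
top .675,.004,.081,.09,.06 [709.   12.2  17.8   5.5  78.   84.   15. ]
.675,.004,.095,.11,.05 none
.675,.004,.055,.07,.07 none
30.25 [0.67518849 0.00296617 0.38073613] q6 92.22825008908266 [-0.40945816 -0.05517234 -0.90147653] 0.031826467998455454
```

View pics/w15.png

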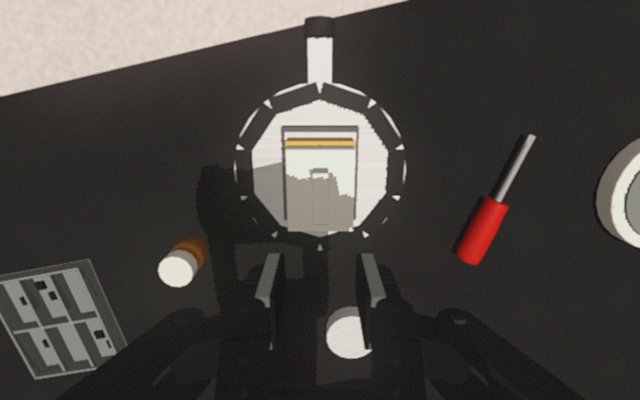

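View pics/s2c.png

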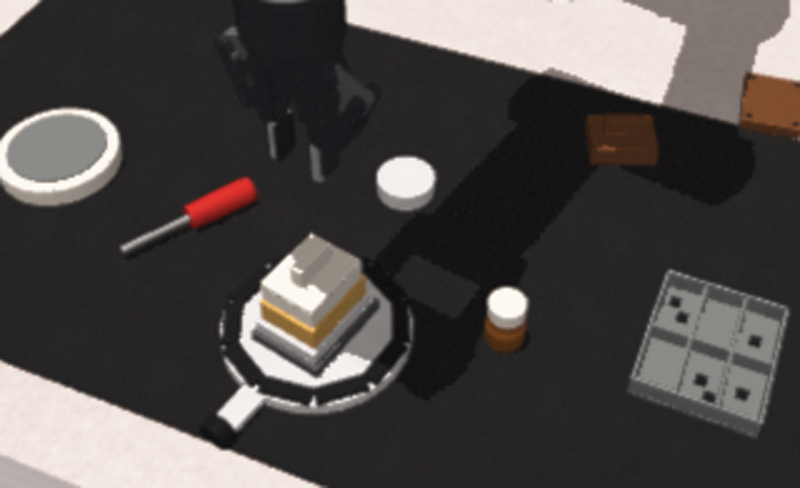

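The cover is level: roof at 84.1 mm (62 + 22) and bar top at 104.1 mm, so its rim is on the brass. It sits at (675.2, 2.7), yaw −12°. Both pictures show the full stack on the stage (wrist (320,180), scene crop (312,300)), the gripper clear and the bystanders untouched.

```bash
python3 -c "
from rig import job
print(job.close_job())"
```

```text
the job is handed in; nothing more can be done
None
```

The plate, brass block, carrier (board up) and white dust cover are stacked on the stage in that order, centred to about 1 mm and aligned with the clamp arm; nothing else was touched, and the job was handed in at about 30 s.

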